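# Show a test module's pins to the inspection camera

## Robot

A 6-joint arm with a two-finger parallel gripper is mounted at the origin on the work surface. World frame = base frame: x ahead of the robot, y to its left, z up, the work surface at z = 0. Lengths are in m, angles in degrees, forces in N, time in s.
With the tool pointing down it reaches from about 0.35 to 0.95 m from the base axis. Payload 17.4 kg.
Tool frame: the origin (TCP) lies midway between the tips of the shut fingers; the grasp point (between the pads) lies 19 mm behind it (robot.tcp_to_grasp is the distance from the TCP to the grasp point, in m); z points along the fingers, y is the line along which they close (so a half turn about z gives the same grasp; the last joint's range is limited). The gripper opens to 93 mm and grips with 3 to 60 N. Pads are 15 mm wide; open, the fingers measure 128 mm over their backs; the gripper's body (75 mm by 188 mm) begins 65 mm behind the grasp point.
Start: joints at [-78.369, 6.646, 82.598, -0, 90.757, -2.166], TCP at [0.161, -0.656, 0.192] pointing down, gripper open.
Joint ranges: [-162.19, 162.19], [-47.58, 125.68], [4.15, 143.07], [-65.23, 245.23], [0.69, 171.88], [-170.13, 170.13]. Speed limits (degrees/s): [108.29, 108.29, 127.2, 180, 180, 180].

## Interface

Orientations are given as [roll, pitch, yaw] about the fixed x, y, z axes, in that order (R = Rz(yaw) Ry(pitch) Rx(roll)).
In Python, from rig import robot gives the robot as it stands. The module is installed in compiled form; this text tells all that it offers.
- The arm moves only by the tool play_rows, never from a script. Its argument "plan" is a list of rows, each a list of 7 numbers: the shift along the world's x, y, z in mm, then the turn, a rotation vector about the world's x, y, z in degrees, then the opening, from 0 (shut) to 1 (fully open). In form: [[dx, dy, dz, rx, ry, rz, gripper], ...]. A call has 1 to 12 rows; each row shifts and turns the commanded pose from where the row before left it; what a row does not reach is not made up. A row lasts 1/8 s, in which the tool goes at most 62.5 mm and 10.7 degrees, less where a joint would pass 70% of its speed; a pose out of reach is approached as far as the arm can. A call with a gripper value outside its range is refused whole. The fingers move at their own pace and stop on an object; "grip_force" is the grip in N (left out, the last holds). Time passes only in rows, so rows that do not move let the fingers close. It gives the time, the measured TCP pose, the force, the opening and the grip force at its end, in the units of the state.
- robot.get_state(): the state, without advancing time (a new reading comes with each control period).
- robot.capture(name): name is "scene" or "top" or "wrist"; returns the picture (400x640x3 uint8, red, green, blue); there is no depth.
- robot.camera_info(name): a dict with "mtx" (3x3 intrinsics, pixels), "position" and "attitude" of the camera in the world. Camera axes: x right, y up, looking along -z (the intrinsics and any distortion apply to the point x, -y, -z); pixel columns grow to the right and rows downward; lengths in m; the calibration is good to about 2 mm. The wrist camera is an equidistant fisheye: a pixel r from the principal point sees the ray r / f radians off the axis. A picture is of the moment at which its call begins: read the wrist's pose just before it. camera_info takes no time and is no camera call; for the wrist camera it gives the pose at the moment of the call.
- robot.finish_job(): hands the job in; it is judged then, once.
The state is a dict: "t": time; "joint_pos": joint angles; "dq": joint speeds; "joint_efforts": joint torques, N m; "eef_pos": TCP position; "tcp_rot": TCP orientation; "contact_force": force on the tool from outside, world axes, zero at the start; "wrist_torque": the same for the moment, N m; "opening": finger opening in m; "grasp_force": force on a finger pad.
Only numpy, scipy, OpenCV 4.12 (cv2) and the standard library are available. Lean on these libraries where they do the work, as an engineer would, in place of code of your own. Each camera call takes 0.05 s, during which the arm holds its last target. There are 200 camera calls.

## Task

Draw the tall module with the pull tab straight up out of the test rack, then turn it and hold it raised so that the pins on its foot look squarely into the lens of the inspection camera, centred and about 12 cm in front of the glass. Touch neither the camera nor the two short modules, which stay in their bays, and leave the tape roll and the jar where they are. Finish while still holding the module steady there: do not put it down or let go.

Things in the scene. Friction and masses are not known exactly. Their poses are not given: they have to be found in the camera images.
- module: The module to show: white plastic box 26 x 60 x 95 mm, the only one with a flat pull tab centred on top (14 mm thick along x, 36 mm wide along y, 34 mm tall; 129 mm overall), and the tallest; 0.12 to 0.26 kg. Flush brass pins in its underside. Stands in any one of the rack's three bays. Origin: centre of its underside; x across the 26 mm thickness, y along the 60 mm width, z to the top.
- module_foot (a point): Centre of the module's underside, the pin field (the module's own origin, same axes).
- module_tab (a point): Middle of the pull tab, 117 mm above the underside on the module's z axis: pinch it here from above across its 14 mm thickness (module x), firmly (50 N or more) as the module hangs from it when tilted. The shoulders of the box lie 22 mm below this point, the short modules' tops at least 47 mm below while all stand in the rack.
- short_a: Bystander: plain white module 26 x 60 x 70 mm, flat top. Stands in any one of the rack's three bays. Origin: centre of its underside; x across the 26 mm thickness, y along the 60 mm width, z to the top.
- short_b: Bystander: white module 26 x 60 x 62 mm with a round button 18 mm across and 8 mm high on top. Stands in any one of the rack's three bays. Origin: centre of its underside; x across the 26 mm thickness, y along the 60 mm width, z to the top.
- rack: Fixed black socket block 160 x 92 x 45 mm (x, y, z). Origin: centre of its underside. Three bays along its x at -46, 0 and +46 mm, each 30 x 64 mm and 37 mm deep (floor 8 mm above the bench); modules stand in them with 2 mm play each side, axes parallel to the rack's. Lift a module over 50 mm to clear it.
- camera: Fixed stand of the inspection camera: aluminium foot 130 x 100 x 12 mm reaching from 35 mm before to 95 mm behind the lens, with two upright cheeks. Origin on the bench straight below the lens. Its -x side is the side towards which the lens looks (at yaw 0 towards the robot).
- camera_head: Head of the camera: dark box 54 x 60 x 50 mm with a round 62 mm ring light, white face, 26 mm lens in its middle. Origin: centre of the glass, 105 mm above the bench. z axis: line of sight out of the glass, 50 degrees above level (0.70 rad off vertical). All of the head is at z below 0. The pins belong at z = 120 mm on this axis, the module's z parallel to it, tab away from the lens.
- tape: Bystander: loose roll of plain paper tape lying flat, 86 mm across, 22 mm high. Origin: centre of its underside.
- jar: Bystander: loose glass jar with white lid, 66 mm across, 100 mm high. Origin: centre of its underside.
Mind the look-alikes: they are no part of the job. Leave any red look-alike of the module alone. Several things have the shape of the rack; the one meant has the colours described above.

How it is judged (in metres and radians):
On the way:
1. the tall module is drawn up clear of the rack, in the fingers (height (world z) of module_foot above 0.055 m and contact force between the fingers and module above 1 N and contact force between module and rack below 0.1 N), for 0.1 s.
At the end, for the whole second after the job is handed in: Fingers hold the module (over 2 N); pins within 30 mm sideways (head x, y) of the lens axis, 85-155 mm from the glass, over 120 mm above the bench; module within 0.25 rad of the line of sight, tab away from the lens; slower than 30 mm/s, touching neither rack nor camera (x of module_foot in the frame of camera_head between -0.03 and 0.03 m and y of module_foot in the frame of camera_head between -0.03 and 0.03 m and z of module_foot in the frame of camera_head between 0.085 and 0.155 m and z of module_tab in the frame of camera_head above 0.18 m and angle between the z axis of module and the z axis of camera_head, either way round below 0.25 rad and height (world z) of module_foot above 0.12 m and contact force between the fingers and module above 2 N and contact force between module and rack below 0.1 N and contact force between module and camera below 0.1 N and linear speed of module below 0.03 m/s); the arm keeps its last pose, push and grip.
It fails at once if the camera is touched (over 1 N) by the robot or the module (contact force between any of the arm, the fingers, module and camera above 1 N).
It fails at once if a short module is lifted or shoved (over 10 mm) (distance of any of short_a, short_b from where it was at the start of the episode above 0.01 m).
It fails at once if a short module is pressed by the robot (over 3 N) (contact force between any of the arm, the fingers and short_a above 3 N or contact force between any of the arm, the fingers and short_b above 3 N).
It fails at once if the tape roll or the jar is moved (over 20 mm) (distance of any of tape, jar from where it was at the start of the episode above 0.02 m).
It also fails if it takes over 35 s, if anything falls off the work surface, if the arm or the gripper's body presses on something with over 40 N, if the wrist force passes 120 N, or if a joint passes its speed limit or range.

## Working session

There is one attempt and no reset: what is moved stays moved. The work goes in short steps, Python scripts to look and compute and a tool call to move; the robot and the scene stay as the last step left them, time stands still between calls to the robot, and variables do not carry over. Pictures are saved under pics/ and viewed, at most 10 in all, crops included, and the job is handed in when it is done.

Besides the shell and the picture viewer there is one more tool, called after "Request:" by a JSON object that holds its "api" and its "payload". play_rows: Moves the arm, as the interface text tells. Its arguments: {"type":"object","properties":{"plan":{"type":"array","items":{"type":"array","items":{"type":"number"}}},"grip_force":{"type":"number"}},"required":["plan"]}

```bash
mkdir -p pics; cat > h.py <<'E'
import numpy as np, cv2
from scipy.spatial.transform import Rotation as R
from rig import robot
def cap(n,f):
    im=robot.capture(n); cv2.imwrite('pics/'+f,im[:,:,::-1]); return im
E
python3 - <<'E'
from h import *
a=cap('scene','s0.png');b=cap('top','t0.png')
cv2.imwrite('pics/both.png',np.vstack([a,b])[:,:,::-1])
for n in('scene','top','wrist'): print(n,robot.camera_info(n))
print(robot.get_state())
E
```

```text
scene {'mtx': array([[519.34946889,   0.        , 326.02201962],
       [  0.        , 519.34946889, 201.93372604],
       [  0.        ,   0.        ,   1.        ]]), 'position': array([1.32071963, 0.36391252, 0.93513924]), 'attitude': array([ 43.53888644,   1.1680335 , 113.62596718])}
top {'mtx': array([[434.1300623 ,   0.        , 323.22743028],
       [  0.        , 434.1300623 , 198.2143205 ],
       [  0.        ,   0.        ,   1.        ]]), 'position': array([ 0.37930133, -0.00442578,  1.21699237]), 'attitude': array([ 10.80441561,   0.77415915, -90.81690392])}
wrist {'mtx': array([[309.70691629,   0.        , 316.43407963],
       [  0.        , 309.70691629, 196.79404764],
       [  0.        ,   0.        ,   1.        ]]), 'position': array([ 0.22515113, -0.63988419,  0.38432561]), 'attitude': array([-13.657168  ,   0.09296718, -76.11511939])}
{'t': 0.1, 'joint_pos': array([-7.83700023e+01,  6.67105075e+00,  8.26287619e+01,  4.68528116e-04,
        9.07563888e+01, -2.16815401e+00]), 'dq': array([-0.11080897, -0.0240252 , -0.09387606,  0.05310105,  0.06371011,
        0.0554991 ]), 'joint_efforts': array([ 4.17053510e-03, -7.22888017e+01, -6.23864365e+01,  7.82328565e-02,
        2.27542757e-02, -6.29935357e-05]), 'eef_pos': array([ 0.16091755, -0.6553435 ,  0.19151706]), 'tcp_rot': array([-1.79943856e+02, -2.59439606e-03,  1.37981564e+01]), 'contact_force': array([-0.18201343, -0.51035485, -0.0427312 ]), 'wrist_torque': array([ 0.02831808, -0.03094319,  0.02135455]), 'grasp_force': 0.0, 'opening': 0.09290187712345074}
```

View pics/s0.png

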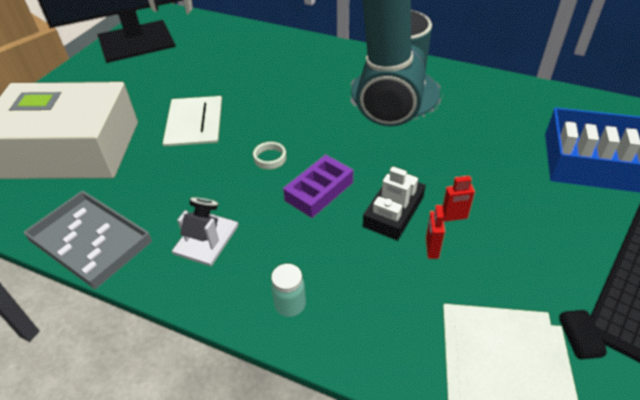

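View pics/t0.png

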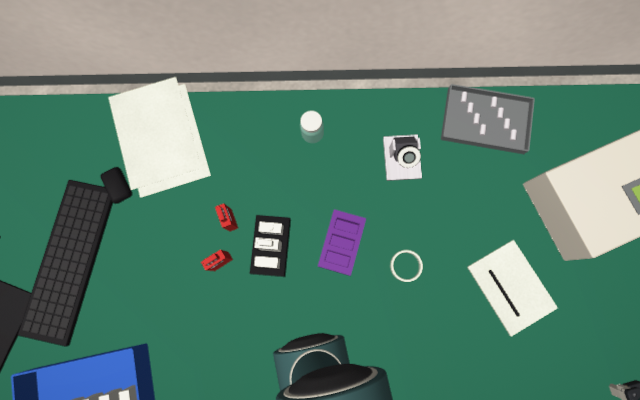

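The scene picture shows the black rack at about (395,205) with white modules. The tall one has its tab at (398,172).

Possible mix-ups:
- red look-alikes at (459,198) and (435,232)
- purple rack at (319,185)
- blue rack at (595,145)
- short modules, top view (270,228) and (267,262)

My choice is the middle white module, top view (267,244). I'll check it in a close crop.

```bash
python3 - <<'E'
from h import *
a=cv2.imread('pics/s0.png');b=cv2.imread('pics/t0.png')
f=lambda im,x,y,w,h:cv2.resize(im[y:y+h,x:x+w],(400,300),interpolation=cv2.INTER_CUBIC)
cv2.imwrite('pics/c1.png',np.vstack([np.hstack([f(b,230,205,80,75+0) if 0 else f(b,230,210,80,60+10) ,f(a,350,155,100,75+10)]),np.hstack([f(b,370,125,80,60),f(a,160,185,100,75)])]))
E
```

```text
(no output)
```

View pics/c1.png

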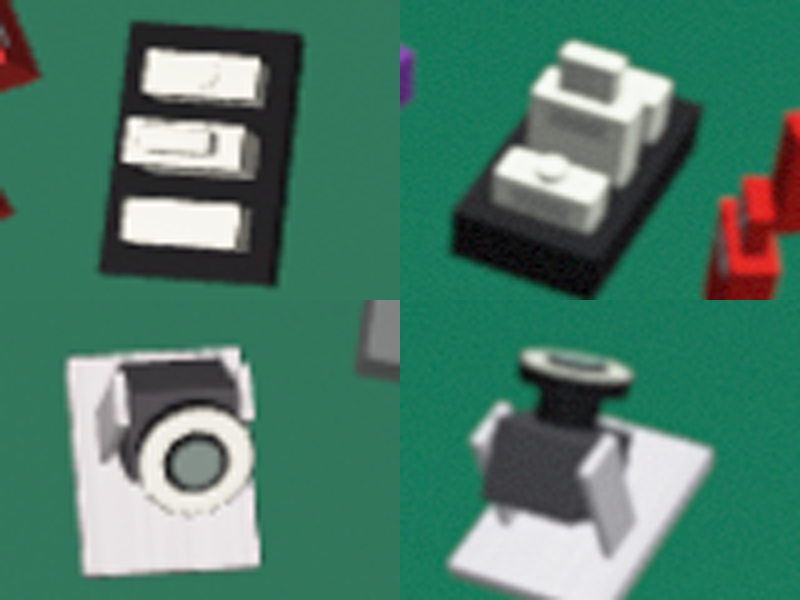

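The crop confirms it. The tall tabbed module is in the middle bay, with the tab top at about (265.6,243.8) in the top view and (398.5,171) in the scene view. The short modules sit on both sides. The lens centre is at about (409.4,157.4) top and (204,200) scene.

```bash
cat >> h.py <<'E'
def ray(n,uv,info=None):
    c=info or robot.camera_info(n); K=c['mtx']
    p=np.array([(uv[0]-K[0,2])/K[0,0],(uv[1]-K[1,2])/K[1,1]])
    if n=='wrist':
        th=np.hypot(*p); d=np.r_[p/th*np.sin(th),np.cos(th)]
    else: d=np.r_[p,1]
    d=d*[1,-1,-1]
    d=R.from_euler('xyz',c['attitude'],degrees=True).apply(d)
    return np.array(c['position']),d/np.linalg.norm(d)
def plane(n,uv,z,info=None):
    o,d=ray(n,uv,info); return o+d*(z-o[2])/d[2]
def tri(rs):
    A=sum(np.eye(3)-np.outer(d,d) for o,d in rs); b=sum((np.eye(3)-np.outer(d,d))@o for o,d in rs)
    p=np.linalg.solve(A,b); return p,[np.linalg.norm(np.cross(p-o,d)) for o,d in rs]
E
python3 - <<'E'
from h import *
b=cv2.imread('pics/t0.png');a=cv2.imread('pics/s0.png')
print('tab',tri([ray('top',(265.6,243.8)),ray('scene',(398.5,170.9))]))
print('lens',tri([ray('top',(409.4,157.4)),ray('scene',(204,200))]))
def yawrect(im,mask,roi,z,name):
    x0,x1,y0,y1=roi; m=np.zeros_like(mask); m[y0:y1,x0:x1]=mask[y0:y1,x0:x1]
    cs=cv2.findContours(m,cv2.RETR_EXTERNAL,cv2.CHAIN_APPROX_NONE)[0]; c=max(cs,key=cv2.contourArea)
    P=np.array([plane('top',p[0],z)[:2]*1000 for p in c]).astype(np.float32)
    r=cv2.minAreaRect(P); print(name,r, 'area',cv2.contourArea(c)); print(cv2.boxPoints(r).round(0).tolist())
hsv=cv2.cvtColor(b,cv2.COLOR_BGR2HSV)
notg=((hsv[:,:,1]<90)|(hsv[:,:,2]<60)).astype(np.uint8)
yawrect(b,notg,(240,300,205,290),.045,'rack@45')
yawrect(b,notg,(376,430,128,188),.012,'camfoot@12')
yawrect(b,notg,(380,432,240,290),.022,'tape@22')
yawrect(b,notg,(295,330,100,150),.05,'jar')
# lens grey-green ellipse
for n,im,(x0,x1,y0,y1) in (('top',b,(398,422,146,168)),):
    v=im[y0:y1,x0:x1].mean(2); print(v.astype(int)[::2,::2])
E
```

```text
tab (array([0.47322189, 0.15387747, 0.12822385]), [np.float64(0.0004071877458358655), np.float64(0.00040718774583582283)])
lens (array([ 0.69967186, -0.22386208,  0.10030443]), [np.float64(0.0008278601984059359), np.float64(0.00082786019840608)])
rack@45 ((477.0841979980469, 153.43386840820312), (94.44398498535156, 158.1616668701172), 84.5487060546875) area 1961.0
[[394.0, 114.0], [551.0, 99.0], [560.0, 193.0], [403.0, 208.0]]
camfoot@12 ((726.9557495117188, -221.2447967529297), (133.68446350097656, 107.97898864746094), 2.2468998432159424) area 1562.5
[[658.0, -170.0], [662.0, -278.0], [796.0, -273.0], [792.0, -165.0]]
tape@22 ((419.3475646972656, -213.71548461914062), (86.76548767089844, 86.38774871826172), 87.5348892211914) area 811.0
[[374.0, -255.0], [461.0, -259.0], [464.0, -172.0], [378.0, -169.0]]
jar ((811.0927124023438, 39.71520233154297), (62.37625503540039, 95.1968994140625), 89.7581787109375) area 576.0
[[763.0, 9.0], [859.0, 8.0], [859.0, 71.0], [764.0, 71.0]]
[[ 84  83  70  22  47  90 111 100  45  72 186 188]
 [ 81  52  48 173 235 235 235 235 230 139 176 191]
 [ 68  81 232 235 235 220 222 230 235 235 168  86]
 [ 41 219 235 224 105  42  47  48 222 234 230  81]
 [138 235 231  33  91 138 138 113  71 234 234 143]
 [202 235 203  70 138 138 138 138  75 210 235 173]
 [209 235 183  86 138 138 138 138  72 219 235 128]
 [178 235 216  48 133 138 138 114 133 235 225 115]
 [197 235 234 164  57  96  84 153 234 233 195 180]
 [226 177 235 235 235 235 235 235 231 196 229 213]
 [231 231 179 225 227 233 229 210 233 232 228 222]]
```

Request:
{"api": "play_rows", "payload": {"plan": [[0,0,60,0,0,0,1],[0,0,60,0,0,0,1],[30,50,0,0,0,9,1],[30,50,0,0,0,9,1],[30,50,0,0,0,9,1],[30,50,0,0,0,9,1],[30,50,0,0,0,9,1],[30,50,0,0,0,9,1],[30,50,0,0,0,9,1],[30,50,0,0,0,7.7,1],[30,50,0,0,0,0,1],[30,50,0,0,0,0,1]]}}

```text
t: 1.6
eef_pos: [0.4615, -0.1537, 0.312]
tcp_rot: [180.0, 0.0, 84.5]
contact_force: [1.1, -0.3, -0.6]
opening: 0.093
grasp_force: 0.0
```

Request:
{"api": "play_rows", "payload": {"plan": [[2,50,0,0,0,0,1],[2,50,0,0,0,0,1],[2,50,0,0,0,0,1],[2,50,0,0,0,0,1],[2,50,0,0,0,0,1],[0,0,0,0,0,0,1],[0,0,0,0,0,0,1],[0,0,0,0,0,0,1]]}}

```text
t: 2.6
eef_pos: [0.471, 0.0935, 0.3121]
tcp_rot: [-180.0, 0.0, 84.4]
contact_force: [-1.0, -0.5, 0.7]
opening: 0.0927
grasp_force: 0.0
```

```bash
python3 - <<'E'
from h import *
import json
s=robot.get_state();print(s['t'],s['eef_pos'],s['tcp_rot'],s['joint_pos'],s['contact_force'])
i=robot.camera_info('wrist');cap('wrist','w1.png')
json.dump({k:np.array(v).tolist() for k,v in i.items()},open('w1.json','w'))
E
```

```text
2.6 [0.47100914 0.09346986 0.31211363] [-1.79999523e+02  8.66048224e-03  8.44173499e+01] [ 8.18594184e+00 -1.80659332e+01  9.45034494e+01 -8.53621805e-03
  1.03565008e+02  1.37665900e+01] [-0.98632392 -0.47826903  0.72996454]
```

View pics/w1.png

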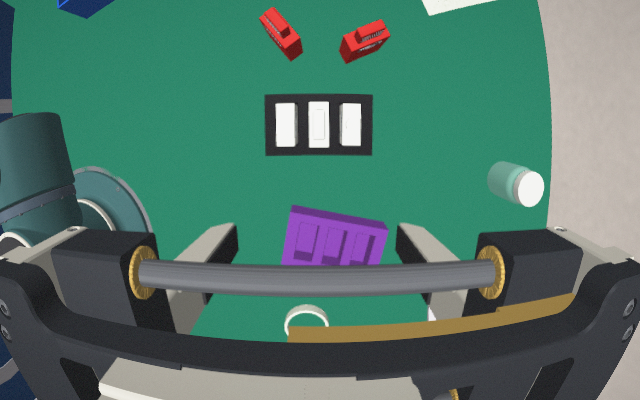

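The wrist view shows the black rack at (318,125) with the tall tabbed module in the middle at (318,124), aligned with the image. I'll move a bit closer for a second view.

Request:
{"api": "play_rows", "payload": {"plan": [[0,30,-30,0,0,0,1],[0,20,-30,0,0,0,1],[0,0,0,0,0,0,1],[0,0,0,0,0,0,1],[0,0,0,0,0,0,1]]}}

```text
t: 3.28
eef_pos: [0.4714, 0.1438, 0.2535]
tcp_rot: [179.9, -0.0, 84.4]
contact_force: [0.2, -0.7, 0.0]
opening: 0.093
grasp_force: 0.0
```

```bash
python3 - <<'E'
from h import *
import json
s=robot.get_state();print(s['eef_pos'],s['tcp_rot'])
i=robot.camera_info('wrist');b=cap('wrist','w2.png')[:,:,::-1]
json.dump({k:np.array(v).tolist() for k,v in i.items()},open('w2.json','w'))
a=cv2.imread('pics/w1.png')
# pixel of the rack in view 2
u=lambda p:None
f=lambda im,x,y,w,h:cv2.resize(im[y:y+h,x:x+w],(800,300),interpolation=cv2.INTER_CUBIC)
m=((b.max(2)<60)*255).astype(np.uint8)[100:240,230:410]
cs=cv2.findContours(m,0,2)[0];c=max(cs,key=cv2.contourArea);x,y,w,h=cv2.boundingRect(c);print(x+230,y+100,w,h)
cv2.imwrite('pics/c2.png',np.vstack([f(a,240,80,160,60+20),f(b,220,130,200,100)]))
E
```

```text
[0.4714117  0.14375007 0.25349853] [ 1.79905678e+02 -2.51892802e-02  8.44373023e+01]
261 128 122 69
```

View pics/c2.png

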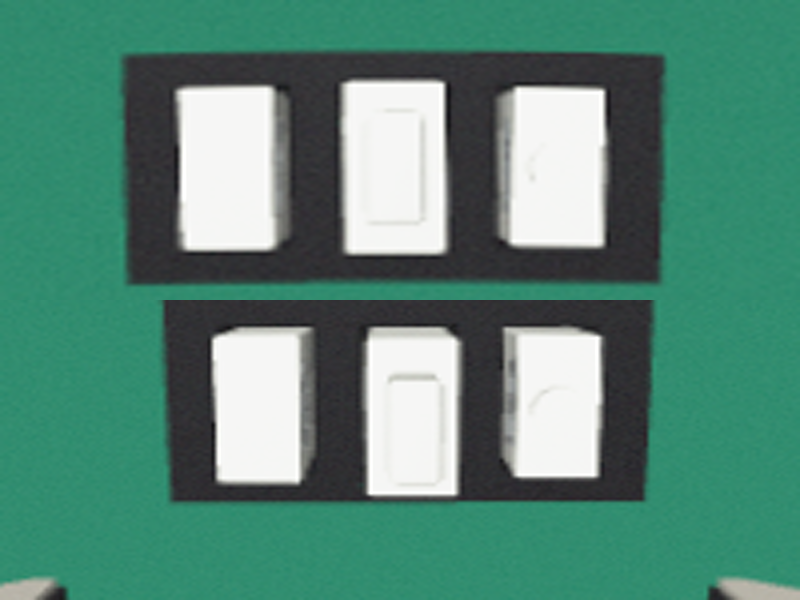

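In the crops, the tab top centre is at (319.1,124.4) in view 1 and (323.8,174.2) in view 2. The tab lies square to the tool.

```bash
python3 - <<'E'
from h import *
import json
I=[{k:np.array(v) for k,v in json.load(open(f'w{j}.json')).items()} for j in(1,2)]
P=[(319.1,124.4),(323.8,174.2)]
r=[ray('wrist',p,i) for p,i in zip(P,I)]
print('wrist tri',tri(r)); print('all',tri(r+[ray('top',(265.6,243.8))]))
print([plane('wrist',p,.137,i).round(4) for p,i in zip(P,I)],plane('top',(265.6,243.8),.137))
# module yaw from long edges of the box, view 2 (z .103)
q=lambda x,y:plane('wrist',(220+x/4,130+(y-300)/3),.103,I[1])[:2]
for x in(366,460):
  a,b=q(x+(1 if x<400 else -1),340),q(x,494);print('edge',np.degrees(np.arctan2(*(a-b)[::-1])))
e=lambda x0,y0,x1,y1,z:print('rack edge',np.degrees(np.arctan2(*((plane('wrist',(220+x1/4,130+(y1-300)/3),z,I[1])-plane('wrist',(220+x0/4,130+(y0-300)/3),z,I[1]))[:2])[::-1])))
e(172,501,645,500,.045)
# camera
b=cv2.imread('pics/t0.png')
c=[plane('top',(370+x/5,125+y/5),.012)[:2] for x,y in((68,58),(240,48),(258,265),(85,275))]
print('foot',np.round(c,3).tolist(),'centre',np.mean(c,0))
print('lens@.105',plane('top',(409.4,157.4),.105),plane('scene',(204,200),.105))
E
```

```text
wrist tri (array([0.48145197, 0.15641074, 0.13565616]), [np.float64(5.573799068344192e-05), np.float64(5.573799068344995e-05)])
all (array([0.47924942, 0.15492497, 0.11549439]), [np.float64(0.0026916985835852133), np.float64(0.003086403347776851), np.float64(0.004800714147744098)])
[array([0.4814, 0.1564, 0.137 ]), array([0.4815, 0.1566, 0.137 ])] [0.47259582 0.15221686 0.137     ]
edge 84.09236204693764
edge 85.40619228418404
rack edge -5.3332195175513695
foot [[0.788, -0.169], [0.793, -0.269], [0.663, -0.272], [0.659, -0.173]] centre [ 0.7258361  -0.22078235]
lens@.105 [ 0.69790666 -0.22218527  0.105     ] [ 0.70333687 -0.22143053  0.105     ]
```

The wrist triangulation puts the tab top at (0.4815, 0.1565, 0.1357), against an expected height of 0.137. Lens: the two-view triangulation gave z = 0.100, against 0.105 in the text. I'll descend partway and check the centring.

Request:
{"api": "play_rows", "payload": {"plan": [[9,12,-30,0,0,0,0.6],[0,0,-35,0,0,0,0.6],[0,0,-25,0,0,0,0.6],[0,0,0,0,0,0,0.6],[0,0,0,0,0,0,0.6],[0,0,0,0,0,0,0.6]]}}

```text
t: 4.08
eef_pos: [0.4805, 0.1565, 0.1637]
tcp_rot: [179.9, -0.0, 84.5]
contact_force: [-0.5, -0.0, -0.0]
opening: 0.0561
grasp_force: 0.0
```

```bash
python3 - <<'E'
from h import *
s=robot.get_state();print(s['eef_pos'],s['tcp_rot'],s['opening'])
i=robot.camera_info('wrist');b=cap('wrist','w3.png')[:,:,::-1]
cv2.imwrite('pics/c3.png',cv2.resize(b[130:290,220:420],(750,600),interpolation=cv2.INTER_CUBIC))
print(i)
E
```

```text
[0.48051611 0.15651304 0.16367854] [ 1.79894546e+02 -3.84369255e-02  8.44885198e+01] 0.056068104399955125
{'mtx': array([[309.70691629,   0.        , 316.43407963],
       [  0.        , 309.70691629, 196.79404764],
       [  0.        ,   0.        ,   1.        ]]), 'position': array([0.48743302, 0.22126411, 0.35653622]), 'attitude': array([-13.59917649,  -0.10836971,  -5.42412436])}
```

View pics/c3.png

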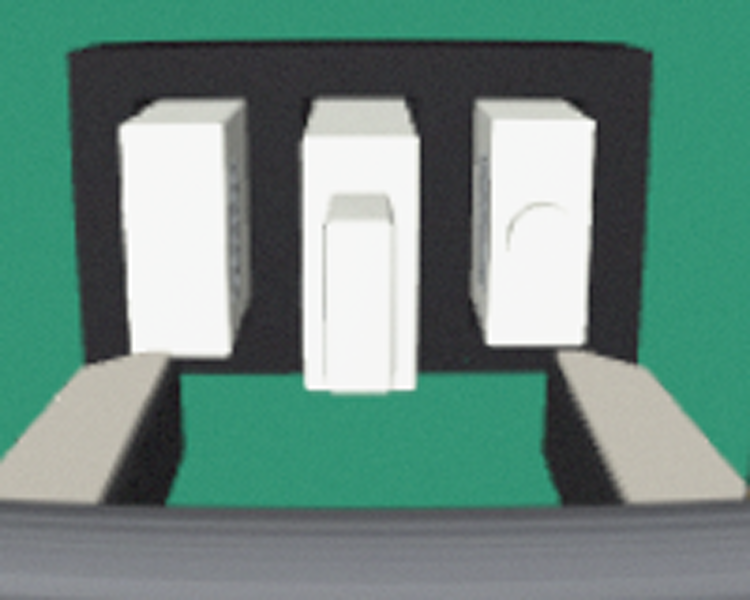

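In the crop the tab (x≈360) is centred between the fingers (inner edges at 183 and 545), and the depth checks out at y≈0.157. I'll descend and grip.

Request:
{"api": "play_rows", "payload": {"plan": [[0,0,-20,0,0,0,0.6],[0,0,-20,0,0,0,0.6],[0,0,-14,0,0,0,0.6],[0,0,0,0,0,0,0.6],[0,0,0,0,0,0,0.3],[0,0,0,0,0,0,0],[0,0,0,0,0,0,0],[0,0,0,0,0,0,0],[0,0,0,0,0,0,0],[0,0,0,0,0,0,0],[0,0,0,0,0,0,0]], "grip_force": 58}}

```text
t: 5.5
eef_pos: [0.48, 0.1565, 0.1082]
tcp_rot: [180.0, -0.0, 84.5]
contact_force: [0.3, -0.3, 1.2]
opening: 0.0119
grasp_force: 58.0
```

Request:
{"api": "play_rows", "payload": {"plan": [[0,0,6,0,0,0,0],[0,0,12,0,0,0,0],[0,0,20,0,0,0,0],[0,0,20,0,0,0,0],[0,0,25,0,0,0,0],[0,0,25,0,0,0,0],[0,0,30,0,0,0,0],[0,0,30,0,0,0,0],[0,0,30,0,0,0,0],[0,0,10,0,0,0,0],[0,0,0,0,0,0,0],[0,0,0,0,0,0,0]]}}

```text
t: 7.0
eef_pos: [0.4797, 0.1564, 0.315]
tcp_rot: [-179.9, 0.0, 84.5]
contact_force: [-0.2, -0.1, -2.3]
opening: 0.0119
grasp_force: 58.0
```

```bash
python3 - <<'E'
from h import *
s=robot.get_state();print(s['eef_pos'],s['joint_pos'],s['contact_force'],s['opening'])
a=cap('scene','s4.png')[:,:,::-1]
cv2.imwrite('pics/c4.png',np.hstack([cv2.resize(a[60:260,300:500],(400,400)),cv2.resize(a[160:260,150:250],(400,400),interpolation=cv2.INTER_CUBIC)]))
E
```

```text
[0.47972589 0.15638496 0.31498646] [ 1.51588359e+01 -1.48888283e+01  9.17274622e+01 -5.05271798e-04
  1.03247732e+02  2.06619485e+01] [-0.2489571  -0.05955547 -2.33592662] 0.0119023737297286
```

View pics/c4.png

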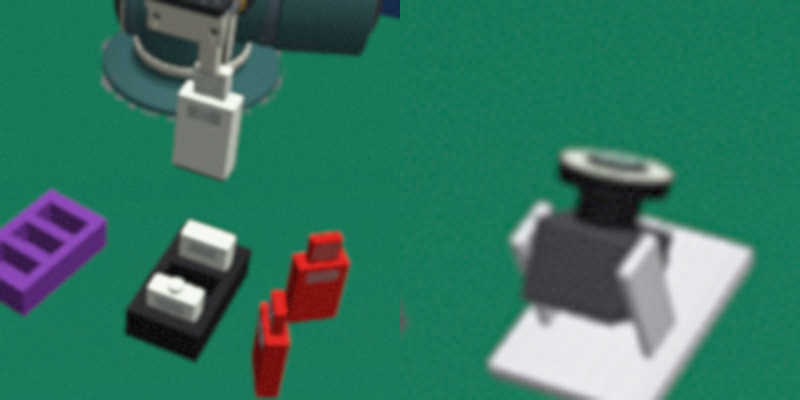

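The module hangs straight in the fingers and the short modules are still in their bays. The lens is at scene (204,200), as before. I'll carry the module to a standoff 60 mm back along the lens axis, tilting on the way.

Request:
{"api": "play_rows", "payload": {"plan": [[4,-20,1,0.1,-3,0,0],[4,-38,1,0.2,-5,0,0],[4,-42,1,0.2,-5,0,0],[4,-42,1,0.2,-5,0,0],[4,-42,0,0.2,-5,0,0],[4,-42,0,0.2,-5,0,0],[4,-42,0,0.2,-5,0,0],[4,-42,0,0.2,-5,0,0],[4,-38,0,0.1,-2,0,0],[3,-37,0,0,0,0,0],[0,0,0,0,0,0,0],[0,0,0,0,0,0,0]]}}

```text
t: 8.55
eef_pos: [0.5188, -0.2283, 0.3194]
tcp_rot: [140.3, -5.1, 86.3]
contact_force: [-0.9, -0.0, -1.5]
opening: 0.0114
grasp_force: 58.1
```

```bash
python3 - <<'E'
from h import *
s=robot.get_state();print(s['t'],s['eef_pos'],s['tcp_rot'],s['joint_pos'],s['contact_force'],s['opening'])
print('tool z',R.from_euler('xyz',s['tcp_rot'],degrees=True).as_matrix()[:,2])
a=cap('scene','s5.png')[:,:,::-1];b=cap('top','t5.png')[:,:,::-1]
cv2.imwrite('pics/c5.png',np.hstack([cv2.resize(a[80:280,120:320],(400,400)),cv2.resize(b[110:260,330:480],(400,400),interpolation=cv2.INTER_CUBIC)]))
E
```

```text
8.55 [ 0.51878684 -0.2282779   0.31937799] [140.29114105  -5.05245717  86.27639898] [-41.35607455 -31.01879667 109.89322364  27.80276428  72.06152826
 -37.5477895 ] [-0.88214703 -0.01993988 -1.49911773] 0.011411122897396094
tool z [ 0.641938    0.02611613 -0.76631165]
```

View pics/c5.png

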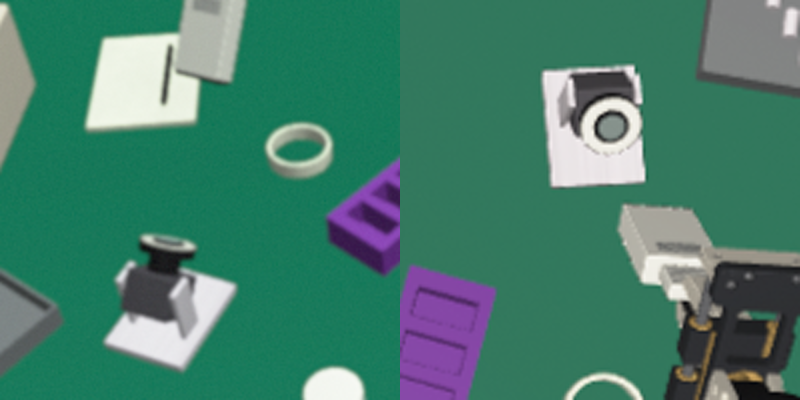

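The module is tilted toward the lens at standoff: scene crop (210,60), top crop (660,245). I'll check the predicted foot corners against the picture.

```bash
python3 - <<'E'
from h import *
s=robot.get_state();M=R.from_euler('xyz',s['tcp_rot'],degrees=True).as_matrix();t=s['eef_pos']
def proj(n,P):
    c=robot.camera_info(n);Q=R.from_euler('xyz',c['attitude'],degrees=True).inv().apply(np.array(P)-c['position'])*[1,-1,-1]
    q=Q@c['mtx'].T;return q[:,:2]/q[:,2:]
for z in(.1,.005):
  P=[t+M@np.array([x,y,z]) for x,y in((.03,.013),(.03,-.013),(-.03,-.013),(-.03,.013))]
  p=proj('top',P);print('top crop',((p-[330,110])*400/150+[400,0]).round(0).tolist())
  p=proj('scene',P);print('scene crop',((p-[120,80])*2).round(0).tolist())
L=np.array([.699,-.2225,.105]);print('lens top crop',((proj('top',[L])-[330,110])*400/150+[400,0]),'scene crop',(proj('scene',[L])-[120,80])*2)
print('foot',t+M[:,2]*.1)
E
```

```text
top crop [[620.0, 194.0], [614.0, 221.0], [682.0, 226.0], [689.0, 199.0]]
scene crop [[217.0, 82.0], [231.0, 84.0], [187.0, 74.0], [172.0, 71.0]]
top crop [[645.0, 250.0], [638.0, 279.0], [713.0, 283.0], [720.0, 255.0]]
scene crop [[234.0, -7.0], [248.0, -3.0], [203.0, -12.0], [188.0, -16.0]]
lens top crop [[611.99411788 125.3327408 ]] scene crop [[169.31420094 237.14361893]]
foot [ 0.58325214 -0.22502811  0.24342166]
```

The scene view matches the prediction to about 1–2 px. The top view is offset by about (+8,+5) mm, so I correct the lens to about (0.704,-0.2195,0.105). Now the final approach along the axis.

Request:
{"api": "play_rows", "payload": {"plan": [[8,1,-8,0,0,0,0],[12,1,-13,0,0,0,0],[12,1,-13,0,0,0,0],[8,1,-8,0,0,0,0],[4,0,-4,0,0,0,0],[0,0,0,0,0,0,0],[0,0,0,0,0,0,0],[0,0,0,0,0,0,0],[0,0,0,0,0,0,0]]}}

```text
t: 9.78
eef_pos: [0.5629, -0.2247, 0.2745]
tcp_rot: [140.2, -5.0, 86.3]
contact_force: [1.4, 0.2, -2.5]
opening: 0.0118
grasp_force: 58.1
```

```bash
python3 - <<'E'
from h import *
s=robot.get_state();print(s['t'],s['eef_pos'],s['contact_force'],s['opening'],s['grasp_force'])
M=R.from_euler('xyz',s['tcp_rot'],degrees=True).as_matrix();f=s['eef_pos']+M[:,2]*.1
h=-M[:,2];d=f-[.704,-.2195,.105];print('foot',f,'along',d@h,'side',d-h*(d@h))
a=cap('scene','s6.png')[:,:,::-1];b=cap('top','t6.png')[:,:,::-1]
cv2.imwrite('pics/c6.png',np.hstack([cv2.resize(a[100:250,130:280],(400,400),interpolation=cv2.INTER_CUBIC),cv2.resize(b[110:230,350:470],(400,400),interpolation=cv2.INTER_CUBIC)]))
E
```

```text
9.775 [ 0.562868   -0.22466715  0.27449238] [ 1.35263487  0.19471469 -2.51262281] 0.01184601299858272 58.058837884746026
foot [ 0.62716691 -0.22214339  0.19794644] along 0.1206162775660419 side [0.00072187 0.00040068 0.00061958]
```

View pics/c6.png

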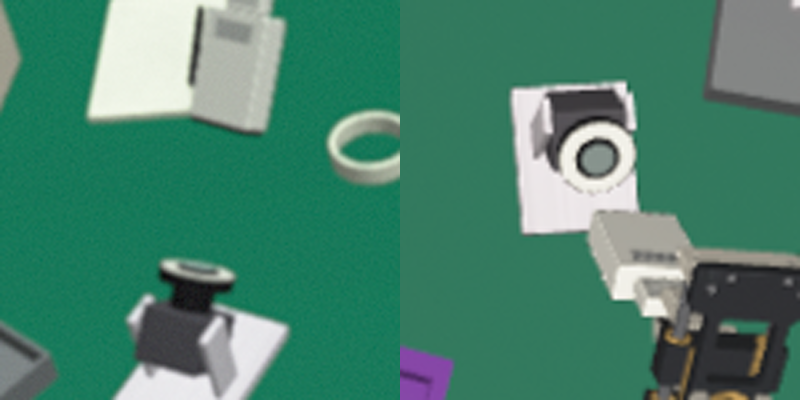

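The pictures show the module steady in front of the lens (foot at scene crop (235,122), lens at (198,268)) and clear of the camera. The computed foot is 121 mm from the glass, with about 1 mm of sideways error.

```bash
python3 -c "
from rig import robot
print(robot.finish_job())"
```

```text
the job is handed in; nothing more can be done
None
```

I handed the job in with the tall module held steady in the fingers (58 N grip), its pins facing the lens about 121 mm from the glass and about 1 mm off the lens axis, both by calculation from my lens measurement; the hand-in returned no verdict.

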